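# Gauge the depth of a blind bore and lock the spindle

## Robot

A 6-joint arm with a two-finger parallel gripper is mounted at the origin on the work surface. World frame = base frame: x ahead of the robot, y to its left, z up, the work surface at z = 0. Lengths are in mm, angles in rad, forces in N, time in s.
With the tool pointing down it reaches from about 350 to 725 mm from the base axis. Payload 4.3 kg.
Tool frame: the origin (TCP) lies between the finger pads; the fingertips stand 25 mm ahead of it and the grasp point (between the pads) lies 6 mm ahead of it (r.nose_length is the distance from the TCP to the fingertips, in mm); z points along the fingers, y is the line along which they close (so a half turn about z gives the same grasp; the last joint's range is limited). The gripper opens to 85 mm and grips with 20 to 120 N. Pads are 22 mm wide; open, the fingers measure 114 mm over their backs; the gripper's body (76 mm by 85 mm) begins 54 mm behind the grasp point. The pads swing forward as they close: fully open they stand 13 mm farther back than shut.
Start: joints at [1.072, 0.377, 0.081, 1.274, 0, 1.46], TCP at [217.979, 532.118, 256.329] pointing down, gripper open.
Joint ranges: [-2.72, 2.72], [-0.84, 1.66], [-1.02, 1.22], [-1.77, 2.12], [-1.37, 1.28], [-3.14, 3.14]. Speed limits (rad/s): [2.57, 2.57, 3.14, 3.14, 3.14, 3.14].

## Interface

Orientations are given as a unit quaternion [x, y, z, w].
In Python, from plant import r, get_image, camera_info, order gives the robot as it stands. The module is installed in compiled form; this text tells all that it offers.
- The arm moves only by the shell command python3 -m handwheel 'ROWS' [FORCE]. ROWS is JSON, a list of rows, each an object with "rotation": the turn, a rotation vector about the tool's x, y, z each as a share of 90 degrees, from -1 to 1, a list of three; "delta_pos": the shift along the tool's x, y, z each as a share of 0.2 m, from -1 to 1, a list of three; "fingers": the closure, from -1 (fully open) to 1 (shut). In form: [{"rotation": [rx, ry, rz], "delta_pos": [dx, dy, dz], "fingers": fingers}, ...]. A call has 1 to 5 rows; each row is the pose to reach, as a shift and turn from the pose commanded when the call began, along the tool's axes at that moment; what a row does not reach only later rows make up. A row lasts 1/12 s, in which the tool goes at most 41.7 mm and 7.16 degrees, less where a joint would pass 70% of its speed; a pose out of reach is approached as far as the arm can. A call with a number of a shift or a turn outside -1 to 1 is refused whole. A call with a gripper value outside its range is refused whole. The fingers move at their own pace and stop on an object; FORCE is the grip in N (left out, the last holds). Time passes only in rows, so rows that repeat a pose let the fingers close. It gives the time, the measured TCP pose, the force, the opening and the grip force at its end, in the units of the state.
- r.state(): the state, without advancing time (a new reading comes with each control period).
- get_image(name): name is "side" or "top"; returns (picture, depth): 400x640x3 uint8, red, green, blue; 400x640 float32, mm along the optical axis (not along the pixel's ray), 0 where there is no reading.
- camera_info(name): a dict with "fx", "fy", "cx", "cy" (pixels), "extrinsics" (4x4, takes a point from camera to world coordinates). Camera axes: x right, y up, looking along -z (the intrinsics and any distortion apply to the point x, -y, -z); pixel columns grow to the right and rows downward; lengths in mm; the calibration is good to about 2 mm. A picture is of the moment at which its call begins. camera_info takes no time and is no camera call.
- order.sign_off(): hands the job in; it is judged then, once.
The state is a dict: "t": time; "joints": joint angles; "joint_vel": joint speeds; "joint_efforts": joint torques, N m; "position": TCP position; "tcp_rot": TCP orientation; "ft_force": force on the tool from outside, world axes, zero at the start; "wrist_torque": the same for the moment, N m; "finger_gap": opening from 0.0 (shut) to 1.0 (fully open); "gripper_force": force on a finger pad.
Only numpy, scipy, OpenCV 4.12 (cv2) and the standard library are available. Lean on these libraries where they do the work, as an engineer would, in place of code of your own. Each camera call takes 0.05 s, during which the arm holds its last target. There are 200 camera calls.

## Task

Measure how deep the brass cup's blind bore is with the bench depth gauge: take hold of the red bar knob, lower the spring-return spindle until its sprung tip touches the bottom of the bore and is pushed in a little, never hard, and holding it there turn the knob clockwise (seen from above) to its stop so that it locks. Then let go: the spindle must stay down with its tip still on the bottom, and the bur block, shears and jar must be left where they are.

Things in the scene. Friction and masses are not known exactly. Their poses are not given: they have to be found in the camera images.
- stand: Depth-gauge stand fixed to the bench. Origin on the bench directly under the spindle axis; z up. Grey base plate from x = -90 to +45 mm, 105 wide, 15 thick; steel column 26 mm across at x = -66; blue head 118 x 52 mm from z = 115 to 150 (x = -90 to +28).
- cup_mouth (a point): Centre of the mouth of the brass cup (52 mm across, 58 at the rim), clamped to the plate, on the spindle axis, 75 mm above the bench. Its blind bore is 26 mm wide and 20 to 50 mm deep: the depth differs each time and the bottom is not among the given poses.
- spindle (a joint): How far the vertical 18 mm steel spindle is lowered, m: 0 at the top stop, 0.066 at most. A return spring pushes it up with about 2.5 to 5 N all the way and takes it back to the top if it is let go unlocked; touching bottom adds to that force.
- plunger: Brass contact tip at the spindle's lower end, 8 mm across, round end. Origin at its lowest point, 13 mm above the cup's mouth with the spindle up. It is cushioned: on the bottom it slides up into the spindle against a spring, 3 mm at most, 1 N at first touch, 4 N fully in, then rigid. Half in is best: opening the gripper can lift the locked spindle by about 0.5 mm.
- knob_grip (a point): Grip point of the lock knob on the spindle's top, 251 mm above the bench with the spindle up; moves with it. Red upright bar 44 mm long (its x), 14 mm thick (its y: close the fingers along this), from 22 mm below to 12 mm above this point, on a black disc 46 mm across. Turns with the knob about the spindle axis.
- lock (a joint): Turn of the knob, rad, growing clockwise seen from above: 0 to 0.3 at the start (free), hard stop at 1.4. From about 0.6 on an eccentric clamps the spindle in the head, ever harder (still under 0.2 N m to turn); it stays where it is left. Turn it to the stop, but do not force it beyond.
- bur_block: Bystander: wooden block with burs, 75 x 115 x 36 mm (burs up to 70 mm high), loose. Origin at the centre of its underside.
- shears: Bystander: small blue-handled shears lying flat, about 160 x 70 x 11 mm, loose. Origin at its underside near the pivot.
- jar: Bystander: amber jar, 44 mm across and 55 mm high, loose. Origin at the centre of its underside.

How it is judged (in metres and radians):
On the way:
1. the tip touches the bottom of the bore while the knob is still unlocked (contact force between plunger and anything else above 0.2 N and z of plunger in the frame of cup_mouth below -0.015 m and value of joint lock below 0.6 rad), for 0.2 s.
At the end, for the whole second after the job is handed in: The knob is turned to at least 1.1 rad (stop at 1.4) and, with the robot off, the spindle stays down at rest with the tip still pressing on the bottom of the bore (more than 0.2 N, tip more than 15 mm below the mouth) (value of joint lock above 1.1 rad and contact force between plunger and anything else above 0.2 N and z of plunger in the frame of cup_mouth below -0.015 m and linear speed of plunger below 0.005 m/s); the robot touches nothing.
It fails at once if the tip is rammed: more than 10 N between it and anything (contact force between plunger and anything else above 10 N).
It fails at once if the bur block, shears or jar is moved by more than 20 mm (distance of any of bur_block, shears, jar from where it was at the start of the episode above 0.02 m).
It also fails if it takes over 64 s, if anything falls off the work surface, if the arm or the gripper's body presses on something with over 40 N, if the wrist force passes 120 N, or if a joint passes its speed limit or range.

## Working session

There is one attempt and no reset: what is moved stays moved. The work goes in short steps, Python scripts to look and compute and a shell command to move; the robot and the scene stay as the last step left them, time stands still between calls to the robot, and variables do not carry over. Pictures are saved under pics/ and viewed, at most 10 in all, crops included, and the job is handed in when it is done.

```bash
mkdir -p pics
cat > h.py <<'E'
import numpy as np, cv2
from plant import r,get_image,camera_info,order
def pts(name,depth):
    c=camera_info(name);v,u=np.mgrid[0:400,0:640]
    P=np.stack([(u-c['cx'])/c['fx']*depth,-(v-c['cy'])/c['fy']*depth,-depth,np.ones_like(depth)],-1)
    return (P@np.array(c['extrinsics']).T)[...,:3]
def red(im):
    h=cv2.cvtColor(im,cv2.COLOR_RGB2HSV)
    return ((h[...,0]<8)|(h[...,0]>172))&(h[...,1]>150)&(h[...,2]>60)
E
python3 - <<'E'
from h import *
print(r.state())
for n in("side","top"):
    im,d=get_image(n);cv2.imwrite(f"pics/{n}0.png",im[...,::-1]);np.savez(f"{n}0.npz",im=im,d=d)
    print(n,{k:(np.round(v,3).tolist()) for k,v in camera_info(n).items()})
    m=red(im)&(d>0);P=pts(n,d)[m];print(m.sum(),np.median(P,0),P.min(0),P.max(0))
E
```

```text
{'t': 0.0, 'joints': array([ 1.07170610e+00,  3.78087120e-01,  7.96089468e-02,  1.27437900e+00,
       -3.50597349e-07,  1.46050173e+00]), 'joint_vel': array([-7.07121665e-05, -5.52370319e-04,  5.95233793e-04, -2.98936842e-04,
       -7.99127932e-04, -8.70786423e-04]), 'joint_efforts': array([ 2.23952011e-04, -4.63608241e+01,  2.69872570e+01,  2.07446743e-02,
        6.06043386e-05,  5.47851471e-06]), 'position': array([217.667916  , 531.55454848, 255.34051124]), 'tcp_rot': array([ 1.93175628e-01,  9.81163654e-01, -9.83014470e-04, -3.08959724e-04]), 'ft_force': array([ 0.42075933, -0.73485148,  0.42478724]), 'wrist_torque': array([-0.01895012,  0.02377009,  0.0109437 ]), 'gripper_force': 0.0, 'finger_gap': 1.0002937719619254}
side {'fx': 380.162, 'fy': 380.162, 'cx': 319.485, 'cy': 201.39, 'extrinsics': [[-0.923, 0.251, -0.291, 387.557], [-0.384, -0.573, 0.724, 536.63], [0.016, 0.78, 0.625, 598.67], [0.0, 0.0, 0.0, 1.0]]}
465 [529.23963799  31.80467761 249.81035998] [ 507.53589166 -351.59620889    3.00308372] [919.68627201 166.15356896 264.33510287]
top {'fx': 386.476, 'fy': 386.476, 'cx': 316.861, 'cy': 200.427, 'extrinsics': [[-0.0, 0.984, -0.181, 436.549], [-0.999, -0.007, -0.034, 15.917], [-0.035, 0.181, 0.983, 862.305], [0.0, 0.0, 0.0, 1.0]]}
226 [528.17852283  22.40214567 262.86323294] [507.73173833   8.17531752 229.65955719] [547.52845642  38.15483764 265.9511426 ]
```

View pics/side0.png

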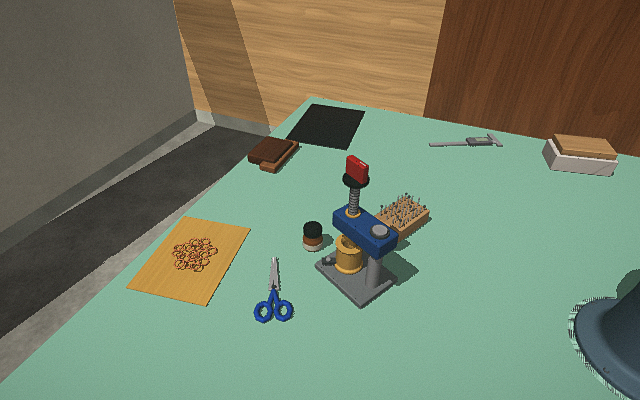

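View pics/top0.png

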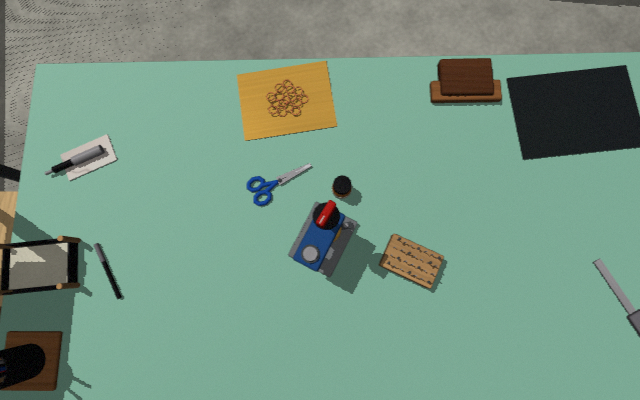

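The side view shows the red bar at (357,168) over the blue head. The top view shows it at (326,213), with the bar running up and to the right. The bystanders are low and clear of it. Next I'll measure the bar's centre, height and direction.

Run:
```python
from h import *
for n in("side","top"):
    f=np.load(f"{n}0.npz");im,d=f['im'],f['d'];P=pts(n,d)
    k,l,s,c=cv2.connectedComponentsWithStats(red(im).astype(np.uint8))
    b=[i for i in range(1,k) if s[i,4]>100];print(n,[(s[i].tolist()) for i in b])
    m=np.zeros(d.shape,bool)
    for i in b:
        q=(l==i)
        if np.median(P[q][:,2])>200:m|=q
    Q=P[m]; T=Q[Q[:,2]>Q[:,2].max()-6]
    print('top z',np.percentile(Q[:,2],[2,50,98]))
    (cx,cy),(w,h),a=cv2.minAreaRect(T[:,:2].astype(np.float32));print('rect',cx,cy,w,h,a)
    e,v=np.linalg.eigh(np.cov(T[:,:2].T));print('mean',T.mean(0),'dir',np.degrees(np.arctan2(v[1,1],v[0,1])))
    hs=cv2.cvtColor(im,cv2.COLOR_RGB2HSV);bl=(abs(hs[...,0].astype(int)-110)<12)&(hs[...,1]>120)&(P[...,2]>140)&(P[...,2]<156)
    B=P[bl];print('head',cv2.minAreaRect(B[:,:2].astype(np.float32)))
    # black disc
    D=(hs[...,2]<45)&(P[...,2]>215)&(P[...,2]<238)&(np.hypot(P[...,0]-528,P[...,1]-22)<40);print('disc',cv2.minAreaRect(P[D][:,:2].astype(np.float32)))
# ray triangulation of the bar's top centre
from scipy.spatial.transform import Rotation as R
print(R.from_quat(r.state()['tcp_rot']).as_matrix().round(3))
```

```text
side [[346, 155, 23, 29, 422]]
top z [232.74306747 251.81387692 263.72374583]
rect 527.6843872070312 25.662261962890625 13.024957656860352 42.09156799316406 58.565181732177734
mean [528.18435361  27.12553603 261.92842688] dir 149.06825393250602
head ((499.97308349609375, 40.124603271484375), (52.44746780395508, 116.38045501708984), 62.311885833740234)
disc ((526.9391479492188, 32.6407585144043), (43.387271881103516, 30.165624618530273), 6.077506065368652)
top [[316, 200, 20, 26, 227]]
top z [253.75992709 262.87715423 265.53024521]
rect 436.5489196777344 15.916857719421387 0.0 0.0 0.0
mean [436.54890497  15.91685742 862.30529844] dir nan
head ((499.9298400878906, 37.180908203125), (50.66143035888672, 116.32324981689453), 62.40459060668945)
disc ((525.8543090820312, 23.349897384643555), (43.44047164916992, 41.4138069152832), 69.69384002685547)
[[-0.925  0.379 -0.001]
 [ 0.379  0.925 -0.002]
 [ 0.    -0.002 -1.   ]]<stdin>:13: RuntimeWarning: Degrees of freedom <= 0 for slice
  c *= np.true_divide(1, fact)
  c *= np.true_divide(1, fact)
```

```bash
python3 -m handwheel '[{"rotation":[0,0,0],"delta_pos":[-0.1,-0.07,-0.37],"fingers":-1},{"rotation":[0,0,0],"delta_pos":[-0.2,-0.15,-0.37],"fingers":-1},{"rotation":[0,0,0],"delta_pos":[-0.4,-0.3,-0.37],"fingers":-1},{"rotation":[0,0,0],"delta_pos":[-0.4,-0.3,-0.37],"fingers":-1}]' 20
python3 -m handwheel '[{"rotation":[0,0,0],"delta_pos":[-0.15,-0.11,0],"fingers":-1},{"rotation":[0,0,0],"delta_pos":[-0.3,-0.22,0],"fingers":-1},{"rotation":[0,0,0],"delta_pos":[-0.45,-0.33,0],"fingers":-1},{"rotation":[0,0,0],"delta_pos":[-0.6,-0.44,0],"fingers":-1},{"rotation":[0,0,0],"delta_pos":[-0.7,-0.51,0],"fingers":-1}]'
python3 -m handwheel '[{"rotation":[0,0,0],"delta_pos":[-0.15,-0.11,0],"fingers":-1},{"rotation":[0,0,0],"delta_pos":[-0.3,-0.22,0],"fingers":-1},{"rotation":[0,0,0],"delta_pos":[-0.45,-0.33,0],"fingers":-1},{"rotation":[0,0,0],"delta_pos":[-0.6,-0.44,0],"fingers":-1},{"rotation":[0,0,0],"delta_pos":[-0.7,-0.51,0],"fingers":-1}]'
python3 -m handwheel '[{"rotation":[0,0,0],"delta_pos":[-0.15,-0.11,0],"fingers":-1},{"rotation":[0,0,0],"delta_pos":[-0.3,-0.22,0],"fingers":-1},{"rotation":[0,0,0],"delta_pos":[-0.45,-0.33,0],"fingers":-1},{"rotation":[0,0,0],"delta_pos":[-0.54,-0.4,0],"fingers":-1},{"rotation":[0,0,0],"delta_pos":[-0.54,-0.4,0],"fingers":-1}]'
python3 - <<'E'
from h import *
from scipy.spatial.transform import Rotation as R
s=r.state();M=R.from_quat(s['tcp_rot']).as_matrix();print(s['position'],s['joints'],M.round(3))
f=np.load("top0.npz");im,d=f['im'],f['d'];P=pts("top",d)
m=red(im)&(P[...,2]>255)&(P[...,2]<270);T=P[m][:,:2].astype(np.float32);print(m.sum(),cv2.minAreaRect(T),T.mean(0))
e,v=np.linalg.eigh(np.cov(T.T));print(np.degrees(np.arctan2(v[1,1],v[0,1])))
E
```

```text
t: 0.43
position: [271.2, 444.2, 332.6]
tcp_rot: [0.194, 0.981, 0.001, 0.002]
ft_force: [1.1, -0.2, -0.4]
finger_gap: 0.997
gripper_force: 0.0
t: 0.85
position: [360.9, 296.1, 330.0]
tcp_rot: [0.194, 0.981, -0.001, 0.0]
ft_force: [-0.2, 0.3, 1.0]
finger_gap: 1.0
gripper_force: 0.0
t: 1.27
position: [452.0, 148.5, 329.9]
tcp_rot: [0.194, 0.981, -0.0, -0.0]
ft_force: [0.4, 0.4, -0.3]
finger_gap: 0.999
gripper_force: 0.0
t: 1.68
position: [522.4, 32.5, 329.1]
tcp_rot: [0.196, 0.981, -0.001, -0.0]
ft_force: [0.3, 0.0, -0.5]
finger_gap: 0.999
gripper_force: 0.0
[522.40455185  32.5355407  329.10811167] [-0.05819529  0.2636077   0.10830917  1.41610544 -0.00152331  0.33591914] [[-0.923  0.384 -0.001]
 [ 0.384  0.923 -0.001]
 [ 0.    -0.002 -1.   ]]
220 ((527.473876953125, 23.45073699951172), (13.985877990722656, 43.181907653808594), 58.5499153137207) [527.8054    22.846571]
148.10133848575418
```

```bash
python3 -m handwheel '[{"rotation":[0,0,0.05],"delta_pos":[-0.04,-0.03,0.1],"fingers":-1},{"rotation":[0,0,0.1],"delta_pos":[-0.04,-0.03,0.1],"fingers":-1},{"rotation":[0,0,0.1],"delta_pos":[-0.04,-0.03,0.1],"fingers":-1},{"rotation":[0,0,0.1],"delta_pos":[-0.04,-0.03,0.1],"fingers":-1},{"rotation":[0,0,0.1],"delta_pos":[-0.04,-0.03,0.1],"fingers":-1}]'
python3 - <<'E'
from h import *
from scipy.spatial.transform import Rotation as R
s=r.state();M=R.from_quat(s['tcp_rot']).as_matrix();print(s['position'],M.round(3),np.degrees(np.arctan2(M[1,0],M[0,0])))
print('to go tool mm',M.T@(np.array([527.5,24,259.5])-s['position']))
im,d=get_image("side");cv2.imwrite("pics/side1.png",cv2.resize(im[100:300,240:500,::-1],None,fx=3,fy=3))
E
```

```text
t: 2.1
position: [525.6, 28.4, 310.7]
tcp_rot: [0.268, 0.963, 0.0, 0.0]
ft_force: [0.1, 0.6, 0.8]
finger_gap: 1.002
gripper_force: 0.0
[525.57812958  28.37914413 310.6645807 ] [[-0.856  0.517  0.   ]
 [ 0.517  0.856  0.   ]
 [-0.     0.    -1.   ]] 148.862707254644
to go tool mm [-3.90039715 -2.77263754 51.16428628]
```

View pics/side1.png

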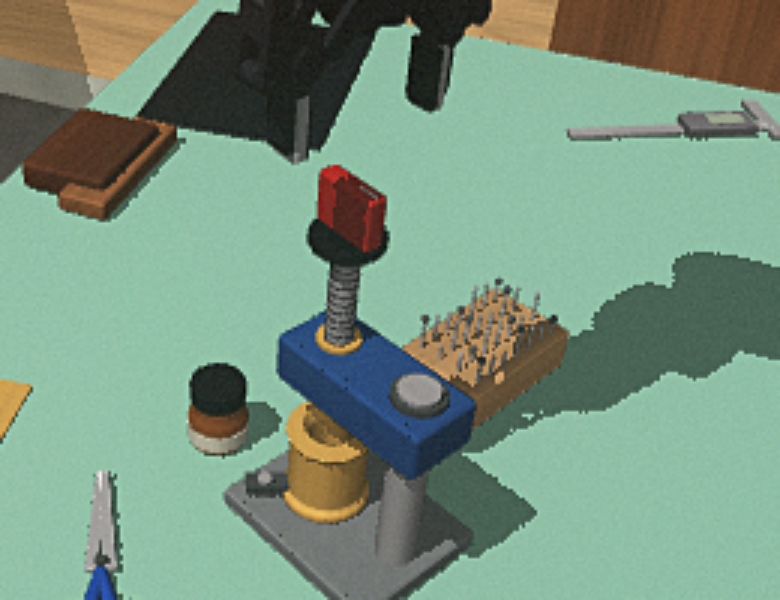

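The open fingers at (295,150) and (430,100) straddle the bar at (350,205), so I can descend.

```bash
python3 -m handwheel '[{"rotation":[0,0,0],"delta_pos":[-0.02,-0.014,0.08],"fingers":-1},{"rotation":[0,0,0],"delta_pos":[-0.02,-0.014,0.16],"fingers":-1},{"rotation":[0,0,0],"delta_pos":[-0.02,-0.014,0.22],"fingers":-1},{"rotation":[0,0,0],"delta_pos":[-0.02,-0.014,0.25],"fingers":-1},{"rotation":[0,0,0],"delta_pos":[-0.02,-0.014,0.25],"fingers":-1}]'
for i in 1 2; do python3 -m handwheel '[{"rotation":[0,0,0],"delta_pos":[0,0,0],"fingers":1},{"rotation":[0,0,0],"delta_pos":[0,0,0],"fingers":1},{"rotation":[0,0,0],"delta_pos":[0,0,0],"fingers":1},{"rotation":[0,0,0],"delta_pos":[0,0,0],"fingers":1},{"rotation":[0,0,0],"delta_pos":[0,0,0],"fingers":1}]' 40; done
```

```text
t: 2.57
position: [526.9, 23.7, 259.3]
tcp_rot: [0.269, 0.963, -0.0, -0.001]
ft_force: [0.3, -0.2, 0.3]
finger_gap: 1.0
gripper_force: 0.0
t: 2.98
position: [528.1, 23.3, 260.9]
tcp_rot: [0.27, 0.963, 0.0, 0.001]
ft_force: [-0.7, 0.7, -0.9]
finger_gap: 0.295
gripper_force: 0.0
t: 3.4
position: [527.8, 23.0, 260.5]
tcp_rot: [0.27, 0.963, -0.0, 0.0]
ft_force: [-0.9, -2.8, 3.3]
finger_gap: 0.153
gripper_force: 45.3
```

```bash
cat > m.py <<'E'
from h import *
import sys
L=[]
for i in range(int(sys.argv[1])):
    get_image("top");s=r.state();L.append(np.r_[s['position'],s['ft_force'],s['wrist_torque']])
L=np.array(L);print('t',round(s['t'],2),L.mean(0).round(2),'se z,fz',(L.std(0)[[2,5]]/len(L)**.5).round(2),'gap',round(s['finger_gap'],3))
E
python3 m.py 6
for i in 1 2; do python3 -m handwheel '[{"rotation":[0,0,0],"delta_pos":[0,0,0.02],"fingers":1},{"rotation":[0,0,0],"delta_pos":[0,0,0.04],"fingers":1},{"rotation":[0,0,0],"delta_pos":[0,0,0.06],"fingers":1},{"rotation":[0,0,0],"delta_pos":[0,0,0.07],"fingers":1},{"rotation":[0,0,0],"delta_pos":[0,0,0.07],"fingers":1}]' >/dev/null; python3 m.py 6; done
```

```text
t 3.7 [ 5.2778e+02  2.2980e+01  2.6040e+02 -1.2400e+00 -3.1300e+00  2.4300e+00
 -5.6000e-01  1.9000e-01 -1.0000e-02] se z,fz [0.02 0.09] gap 0.157
t 4.42 [ 5.2778e+02  2.3040e+01  2.4624e+02 -9.7000e-01 -4.8100e+00  2.8700e+00
 -9.8000e-01  1.5000e-01 -1.0000e-02] se z,fz [0.06 0.23] gap 0.156
t 5.13 [ 5.2778e+02  2.3030e+01  2.3235e+02 -6.9000e-01 -4.6500e+00  3.3000e+00
 -9.7000e-01  1.7000e-01 -0.0000e+00] se z,fz [0.03 0.19] gap 0.153
```

```bash
cat >> m.py <<'E'
ex=L[:,5].mean()-(3.3+0.031*(232.35-L[:,2].mean()));print('excess',ex.round(2));sys.exit(int(ex>0.9))
E
d(){ python3 m.py 4; }
python3 -m handwheel '[{"rotation":[0,0,0],"delta_pos":[0.002,0.003,0.01],"fingers":1},{"rotation":[0,0,0],"delta_pos":[0.002,0.003,0.02],"fingers":1},{"rotation":[0,0,0],"delta_pos":[0.002,0.003,0.02],"fingers":1}]' >/dev/null; python3 m.py 5 &&
python3 -m handwheel '[{"rotation":[0,0,0],"delta_pos":[0,0,0.0075],"fingers":1},{"rotation":[0,0,0],"delta_pos":[0,0,0.0075],"fingers":1},{"rotation":[0,0,0],"delta_pos":[0,0,0.0075],"fingers":1}]' >/dev/null && d &&
python3 -m handwheel '[{"rotation":[0,0,0],"delta_pos":[0,0,0.0075],"fingers":1},{"rotation":[0,0,0],"delta_pos":[0,0,0.0075],"fingers":1},{"rotation":[0,0,0],"delta_pos":[0,0,0.0075],"fingers":1}]' >/dev/null && d &&
python3 -m handwheel '[{"rotation":[0,0,0],"delta_pos":[0,0,0.0075],"fingers":1},{"rotation":[0,0,0],"delta_pos":[0,0,0.0075],"fingers":1},{"rotation":[0,0,0],"delta_pos":[0,0,0.0075],"fingers":1}]' >/dev/null && d &&
python3 -m handwheel '[{"rotation":[0,0,0],"delta_pos":[0,0,0.0075],"fingers":1},{"rotation":[0,0,0],"delta_pos":[0,0,0.0075],"fingers":1},{"rotation":[0,0,0],"delta_pos":[0,0,0.0075],"fingers":1}]' >/dev/null && d &&
python3 -m handwheel '[{"rotation":[0,0,0],"delta_pos":[0,0,0.0075],"fingers":1},{"rotation":[0,0,0],"delta_pos":[0,0,0.0075],"fingers":1},{"rotation":[0,0,0],"delta_pos":[0,0,0.0075],"fingers":1}]' >/dev/null && d
```

```text
t 5.63 [ 5.2778e+02  2.3120e+01  2.2839e+02 -1.5200e+00 -7.3700e+00  2.8700e+00
 -1.3100e+00  2.0000e-01 -0.0000e+00] se z,fz [0.03 0.21] gap 0.156
excess -0.55
t 6.08 [ 5.2779e+02  2.3120e+01  2.2696e+02 -1.5100e+00 -7.2700e+00  3.5200e+00
 -1.3200e+00  1.8000e-01  3.0000e-02] se z,fz [0.01 0.23] gap 0.157
excess 0.05
t 6.53 [ 5.2779e+02  2.3100e+01  2.2546e+02 -7.7000e-01 -7.1800e+00  3.5900e+00
 -1.3400e+00  2.0000e-01  4.0000e-02] se z,fz [0.01 0.29] gap 0.155
excess 0.08
t 6.98 [ 5.2777e+02  2.3120e+01  2.2395e+02 -1.3600e+00 -6.9600e+00  3.2000e+00
 -1.3100e+00  1.8000e-01  1.0000e-02] se z,fz [0.01 0.18] gap 0.154
excess -0.36
t 7.43 [ 5.2779e+02  2.3110e+01  2.2246e+02 -1.3100e+00 -7.2500e+00  2.8700e+00
 -1.3200e+00  1.9000e-01  3.0000e-02] se z,fz [0.01 0.11] gap 0.157
excess -0.74
t 7.88 [ 5.2779e+02  2.3110e+01  2.2097e+02 -1.4500e+00 -7.5900e+00  2.9300e+00
 -1.3300e+00  2.0000e-01  2.0000e-02] se z,fz [0.01 0.24] gap 0.156
excess -0.72
```

```bash
sed -i 's/(3.3+.*mean()))/3.1/' m.py; tail -1 m.py
d(){ python3 m.py 5; }
python3 -m handwheel '[{"rotation":[0,0,0],"delta_pos":[-0.005,-0.008,0.0075],"fingers":1},{"rotation":[0,0,0],"delta_pos":[-0.005,-0.008,0.0075],"fingers":1},{"rotation":[0,0,0],"delta_pos":[-0.005,-0.008,0.0075],"fingers":1}]' >/dev/null && d &&
python3 -m handwheel '[{"rotation":[0,0,0],"delta_pos":[0,0,0.0075],"fingers":1},{"rotation":[0,0,0],"delta_pos":[0,0,0.0075],"fingers":1},{"rotation":[0,0,0],"delta_pos":[0,0,0.0075],"fingers":1}]' >/dev/null && d &&
python3 -m handwheel '[{"rotation":[0,0,0],"delta_pos":[0,0,0.0075],"fingers":1},{"rotation":[0,0,0],"delta_pos":[0,0,0.0075],"fingers":1},{"rotation":[0,0,0],"delta_pos":[0,0,0.0075],"fingers":1}]' >/dev/null && d &&
python3 -m handwheel '[{"rotation":[0,0,0],"delta_pos":[0,0,0.0075],"fingers":1},{"rotation":[0,0,0],"delta_pos":[0,0,0.0075],"fingers":1},{"rotation":[0,0,0],"delta_pos":[0,0,0.0075],"fingers":1}]' >/dev/null && d &&
python3 -m handwheel '[{"rotation":[0,0,0],"delta_pos":[0,0,0.0075],"fingers":1},{"rotation":[0,0,0],"delta_pos":[0,0,0.0075],"fingers":1},{"rotation":[0,0,0],"delta_pos":[0,0,0.0075],"fingers":1}]' >/dev/null && d &&
python3 -m handwheel '[{"rotation":[0,0,0],"delta_pos":[0,0,0.0075],"fingers":1},{"rotation":[0,0,0],"delta_pos":[0,0,0.0075],"fingers":1},{"rotation":[0,0,0],"delta_pos":[0,0,0.0075],"fingers":1}]' >/dev/null && d
```

```text
ex=L[:,5].mean()-3.1;print('excess',ex.round(2));sys.exit(int(ex>0.9))
t 8.38 [ 5.2777e+02  2.2860e+01  2.1934e+02 -8.2000e-01  6.9000e-01  3.1700e+00
  1.2000e-01  1.2000e-01 -1.0000e-02] se z,fz [0.01 0.22] gap 0.158
excess 0.07
t 8.88 [ 5.2778e+02  2.2780e+01  2.1780e+02 -8.4000e-01  3.7600e+00  3.3600e+00
  8.6000e-01  4.0000e-02 -2.0000e-02] se z,fz [0.01 0.25] gap 0.15
excess 0.26
t 9.38 [ 5.2777e+02  2.2750e+01  2.1620e+02 -2.0000e-01  5.2800e+00  3.2000e+00
  1.1200e+00  0.0000e+00 -2.0000e-02] se z,fz [0.01 0.2 ] gap 0.155
excess 0.1
t 9.88 [ 5.2777e+02  2.2750e+01  2.1469e+02 -6.8000e-01  5.4600e+00  3.3400e+00
  1.1100e+00  0.0000e+00 -2.0000e-02] se z,fz [0.01 0.09] gap 0.158
excess 0.24
t 10.38 [ 5.2777e+02  2.2760e+01  2.1319e+02 -3.3000e-01  5.6900e+00  2.9100e+00
  1.1200e+00  2.0000e-02  1.0000e-02] se z,fz [0.   0.24] gap 0.152
excess -0.19
t 10.88 [ 5.2777e+02  2.2750e+01  2.1170e+02 -2.1000e-01  5.0600e+00  3.1600e+00
  1.0900e+00  6.0000e-02 -1.0000e-02] se z,fz [0.01 0.06] gap 0.155
excess 0.06
```

```bash
d(){ python3 m.py 5; }
python3 -m handwheel '[{"rotation":[0,0,0],"delta_pos":[0.002,0.0035,0.0075],"fingers":1},{"rotation":[0,0,0],"delta_pos":[0.002,0.0035,0.0075],"fingers":1},{"rotation":[0,0,0],"delta_pos":[0.002,0.0035,0.0075],"fingers":1}]' >/dev/null && d &&
python3 -m handwheel '[{"rotation":[0,0,0],"delta_pos":[0,0,0.0075],"fingers":1},{"rotation":[0,0,0],"delta_pos":[0,0,0.0075],"fingers":1},{"rotation":[0,0,0],"delta_pos":[0,0,0.0075],"fingers":1}]' >/dev/null && d &&
python3 -m handwheel '[{"rotation":[0,0,0],"delta_pos":[0,0,0.0075],"fingers":1},{"rotation":[0,0,0],"delta_pos":[0,0,0.0075],"fingers":1},{"rotation":[0,0,0],"delta_pos":[0,0,0.0075],"fingers":1}]' >/dev/null && d &&
python3 -m handwheel '[{"rotation":[0,0,0],"delta_pos":[0,0,0.0075],"fingers":1},{"rotation":[0,0,0],"delta_pos":[0,0,0.0075],"fingers":1},{"rotation":[0,0,0],"delta_pos":[0,0,0.0075],"fingers":1}]' >/dev/null && d &&
python3 -m handwheel '[{"rotation":[0,0,0],"delta_pos":[0,0,0.0075],"fingers":1},{"rotation":[0,0,0],"delta_pos":[0,0,0.0075],"fingers":1},{"rotation":[0,0,0],"delta_pos":[0,0,0.0075],"fingers":1}]' >/dev/null && d &&
python3 -m handwheel '[{"rotation":[0,0,0],"delta_pos":[0,0,0.0075],"fingers":1},{"rotation":[0,0,0],"delta_pos":[0,0,0.0075],"fingers":1},{"rotation":[0,0,0],"delta_pos":[0,0,0.0075],"fingers":1}]' >/dev/null && d
```

```text
t 11.38 [ 5.2779e+02  2.2850e+01  2.1039e+02 -8.6000e-01  2.6300e+00  4.9900e+00
  6.5000e-01  1.7000e-01  0.0000e+00] se z,fz [0.01 0.3 ] gap 0.15
excess 1.89
```

```bash
python3 m.py 10
python3 -m handwheel '[{"rotation":[0,0,0],"delta_pos":[0,0,0.0025],"fingers":1},{"rotation":[0,0,0],"delta_pos":[0,0,0.0025],"fingers":1},{"rotation":[0,0,0],"delta_pos":[0,0,0.0025],"fingers":1}]' >/dev/null;  python3 m.py 10
```

```text
t 11.88 [ 5.2778e+02  2.2870e+01  2.1033e+02 -1.1700e+00  2.4600e+00  4.5700e+00
  5.6000e-01  1.5000e-01  2.0000e-02] se z,fz [0.01 0.16] gap 0.152
excess 1.47
t 12.63 [ 5.2779e+02  2.2870e+01  2.0985e+02 -1.1500e+00  1.6000e+00  5.2700e+00
  4.7000e-01  1.6000e-01  2.0000e-02] se z,fz [0.   0.17] gap 0.159
excess 2.17
```

```bash
python3 -m handwheel '[{"rotation":[0,0,0],"delta_pos":[0,0,0.003],"fingers":1},{"rotation":[0,0,0],"delta_pos":[0,0,0.003],"fingers":1},{"rotation":[0,0,0],"delta_pos":[0,0,0.003],"fingers":1}]' >/dev/null;  python3 m.py 6
for i in 1 2; do python3 -m handwheel '[{"rotation":[0,0,0.05],"delta_pos":[0,0,0],"fingers":1},{"rotation":[0,0,0.1],"delta_pos":[0,0,0],"fingers":1},{"rotation":[0,0,0.15],"delta_pos":[0,0,0],"fingers":1},{"rotation":[0,0,0.2],"delta_pos":[0,0,0],"fingers":1},{"rotation":[0,0,0.2],"delta_pos":[0,0,0],"fingers":1}]' >/dev/null; python3 m.py 5; done
```

```text
t 13.18 [ 5.2779e+02  2.2860e+01  2.0933e+02 -1.1400e+00  2.1900e+00  5.2800e+00
  4.8000e-01  2.0000e-01  1.0000e-02] se z,fz [0.01 0.12] gap 0.16
excess 2.18
t 13.85 [ 5.2777e+02  2.2830e+01  2.0933e+02 -1.4400e+00  2.1100e+00  5.7700e+00
  4.2000e-01  2.0000e-01 -3.0000e-02] se z,fz [0.   0.12] gap 0.155
excess 2.67
t 14.52 [ 5.2775e+02  2.2780e+01  2.0929e+02 -1.2200e+00  1.7000e+00  5.5100e+00
  4.1000e-01  2.6000e-01  1.0000e-02] se z,fz [0.   0.13] gap 0.154
excess 2.41
```

```bash
python3 -m handwheel '[{"rotation":[0,0,0.05],"delta_pos":[0,0,0],"fingers":1},{"rotation":[0,0,0.1],"delta_pos":[0,0,0],"fingers":1},{"rotation":[0,0,0.15],"delta_pos":[0,0,0],"fingers":1},{"rotation":[0,0,0.2],"delta_pos":[0,0,0],"fingers":1},{"rotation":[0,0,0.2],"delta_pos":[0,0,0],"fingers":1}]' >/dev/null; python3 m.py 4
python3 -m handwheel '[{"rotation":[0,0,0.05],"delta_pos":[0,0,0],"fingers":1},{"rotation":[0,0,0.1],"delta_pos":[0,0,0],"fingers":1},{"rotation":[0,0,0.15],"delta_pos":[0,0,0],"fingers":1},{"rotation":[0,0,0.18],"delta_pos":[0,0,0],"fingers":1},{"rotation":[0,0,0.18],"delta_pos":[0,0,0],"fingers":1}]' >/dev/null; python3 m.py 5
python3 - <<'E'
from h import *
from scipy.spatial.transform import Rotation as R
s=r.state();M=R.from_quat(s['tcp_rot']).as_matrix();print(np.degrees(np.arctan2(M[1,0],M[0,0])),s['joints'])
E
```

```text
t 15.13 [ 5.2775e+02  2.2710e+01  2.0926e+02 -5.8000e-01  5.2000e-01  5.6200e+00
  5.4000e-01  4.5000e-01  1.3000e-01] se z,fz [0.01 0.26] gap 0.152
excess 2.52
t 15.8 [ 5.2770e+02  2.2620e+01  2.0924e+02 -5.5000e-01  7.3000e-01  5.5400e+00
  4.8000e-01  5.5000e-01  7.0000e-02] se z,fz [0.01 0.19] gap 0.16
excess 2.44
78.508827070245 [-7.69952057e-02  3.01022307e-01 -1.51094759e-01  1.11879021e+00
 -5.16852096e-04  1.69435996e+00]
```

```bash
python3 -m handwheel '[{"rotation":[0,0,0.03],"delta_pos":[0,0,0],"fingers":1},{"rotation":[0,0,0.03],"delta_pos":[0,0,0],"fingers":1},{"rotation":[0,0,0.03],"delta_pos":[0,0,0],"fingers":1}]' >/dev/null; python3 m.py 5
python3 -m handwheel '[{"rotation":[0,0,0.03],"delta_pos":[0,0,0],"fingers":1},{"rotation":[0,0,0.03],"delta_pos":[0,0,0],"fingers":1},{"rotation":[0,0,0.03],"delta_pos":[0,0,0],"fingers":1}]' >/dev/null; python3 m.py 5
python3 - <<'E'
from h import *
from scipy.spatial.transform import Rotation as R
s=r.state();M=R.from_quat(s['tcp_rot']).as_matrix();print(np.degrees(np.arctan2(M[1,0],M[0,0])))
E
```

```text
t 16.3 [ 5.2770e+02  2.2640e+01  2.0921e+02 -4.4000e-01  9.4000e-01  5.7000e+00
  4.0000e-01  6.0000e-01  0.0000e+00] se z,fz [0.   0.15] gap 0.155
excess 2.6
t 16.8 [ 5.2770e+02  2.2650e+01  2.0922e+02 -2.4000e-01  1.0600e+00  5.4800e+00
  4.0000e-01  6.2000e-01  1.0000e-02] se z,fz [0.   0.25] gap 0.16
excess 2.38
73.10578266302291
```

```bash
python3 -m handwheel '[{"rotation":[0,0,0.03],"delta_pos":[0,0,0],"fingers":1},{"rotation":[0,0,0.03],"delta_pos":[0,0,0],"fingers":1},{"rotation":[0,0,0.03],"delta_pos":[0,0,0],"fingers":1}]' >/dev/null; python3 m.py 6
python3 - <<'E'
from h import *
from scipy.spatial.transform import Rotation as R
s=r.state();M=R.from_quat(s['tcp_rot']).as_matrix();print(np.degrees(np.arctan2(M[1,0],M[0,0])))
im,d=get_image("side");cv2.imwrite("pics/side2.png",cv2.resize(im[120:280,280:440,::-1],None,fx=3.7,fy=3.7))
E
```

```text
t 17.35 [ 5.2768e+02  2.2630e+01  2.0924e+02 -3.9000e-01  5.2000e-01  6.1100e+00
  2.8000e-01  5.9000e-01  7.5000e-01] se z,fz [0.01 0.41] gap 0.156
excess 3.01
70.52986251816719
```

View pics/side2.png

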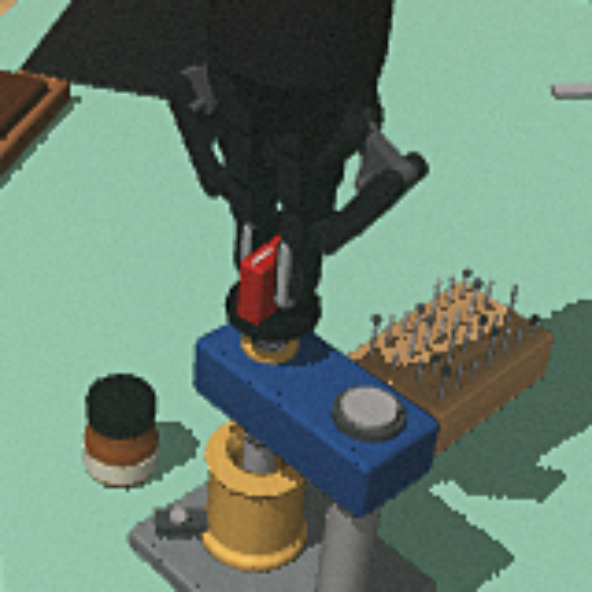

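The bar at (262,280) has turned with the gripper. The spindle is down in the cup, and the torque rose to 0.75 N m, so the knob is at its stop. I'll relax the twist and release.

```bash
python3 -m handwheel '[{"rotation":[0,0,-0.025],"delta_pos":[0,0,0],"fingers":1},{"rotation":[0,0,-0.025],"delta_pos":[0,0,0],"fingers":1},{"rotation":[0,0,-0.025],"delta_pos":[0,0,0],"fingers":1}]' >/dev/null; python3 m.py 4
python3 -m handwheel '[{"rotation":[0,0,0],"delta_pos":[0,0,0],"fingers":0.4},{"rotation":[0,0,0],"delta_pos":[0,0,0],"fingers":0.4},{"rotation":[0,0,0],"delta_pos":[0,0,0],"fingers":0.2},{"rotation":[0,0,0],"delta_pos":[0,0,0],"fingers":0},{"rotation":[0,0,0],"delta_pos":[0,0,0],"fingers":-1}]' 20
python3 -m handwheel '[{"rotation":[0,0,0],"delta_pos":[0,0,0],"fingers":-1},{"rotation":[0,0,0],"delta_pos":[0,0,0],"fingers":-1},{"rotation":[0,0,0],"delta_pos":[0,0,0],"fingers":-1},{"rotation":[0,0,0],"delta_pos":[0,0,0],"fingers":-1},{"rotation":[0,0,0],"delta_pos":[0,0,0],"fingers":-1}]'; python3 m.py 3
python3 -m handwheel '[{"rotation":[0,0,0],"delta_pos":[0,0,-0.1],"fingers":-1},{"rotation":[0,0,0],"delta_pos":[0,0,-0.25],"fingers":-1},{"rotation":[0,0,0],"delta_pos":[0,0,-0.4],"fingers":-1},{"rotation":[0,0,0],"delta_pos":[0,0,-0.6],"fingers":-1},{"rotation":[0,0,0],"delta_pos":[0,0,-0.6],"fingers":-1}]'
python3 -m handwheel '[{"rotation":[0,0,0],"delta_pos":[0.2,0,0],"fingers":-1},{"rotation":[0,0,0],"delta_pos":[0.4,0,0],"fingers":-1},{"rotation":[0,0,0],"delta_pos":[0.5,0,0],"fingers":-1},{"rotation":[0,0,0],"delta_pos":[0.5,0,0],"fingers":-1},{"rotation":[0,0,0],"delta_pos":[0.5,0,0],"fingers":-1}]'
python3 - <<'E'
from h import *
for n in("side","top"):
    im,d=get_image(n);P=pts(n,d);m=red(im)&(np.hypot(P[...,0]-528,P[...,1]-24)<40)&(P[...,2]>160);Q=P[m];print(n,m.sum(),np.percentile(Q[:,2],[50,97]))
    T=Q[Q[:,2]>np.percentile(Q[:,2],97)-7][:,:2].astype(np.float32);print(cv2.minAreaRect(T))
    cv2.imwrite(f"pics/{n}3.png",im[...,::-1])
E
```

```text
t 17.85 [ 5.2769e+02  2.2650e+01  2.0922e+02 -7.0000e-02  1.2100e+00  5.3500e+00
  4.3000e-01  6.4000e-01 -7.0000e-02] se z,fz [0.01 0.29] gap 0.158
excess 2.25
t: 18.27
position: [527.6, 22.8, 208.8]
tcp_rot: [0.806, 0.592, -0.0, -0.0]
ft_force: [1.4, 0.6, 1.0]
finger_gap: 0.625
gripper_force: 0.0
t: 18.68
position: [527.8, 23.0, 209.2]
tcp_rot: [0.806, 0.593, 0.0, 0.0]
ft_force: [0.4, 0.4, 0.2]
finger_gap: 0.996
gripper_force: 0.0
t 18.83 [ 5.2777e+02  2.2970e+01  2.0923e+02  2.7000e-01 -1.9000e-01  4.2000e-01
  0.0000e+00 -4.0000e-02  1.0000e-02] se z,fz [0.   0.39] gap 0.996
excess -2.68
t: 19.25
position: [530.4, 22.8, 336.9]
tcp_rot: [0.806, 0.593, 0.005, 0.004]
ft_force: [0.3, 0.4, -0.0]
finger_gap: 0.999
gripper_force: 0.0
t: 19.67
position: [557.6, 119.2, 328.8]
tcp_rot: [0.805, 0.593, -0.0, 0.0]
ft_force: [-0.7, -0.6, -0.4]
finger_gap: 1.0
gripper_force: 0.0
side 240 [203.38497987 212.50608628]
((527.8395385742188, 24.632495880126953), (43.488563537597656, 13.496556282043457), 72.62471008300781)
top 227 [211.37789727 214.00766879]
((527.0222778320312, 22.960695266723633), (41.5791130065918, 13.887874603271484), 73.85812377929688)
```

View pics/side3.png

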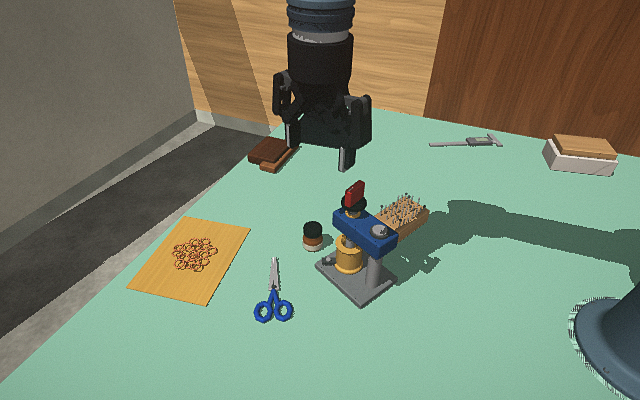

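The side view shows the arm clear of the stand. The knob at (355,195) has stayed down 51 mm, the bar is turned to its stop, and the bystanders are where they were.

```bash
python3 -c "
from plant import order
print(order.sign_off())"
```

```text
the job is handed in; nothing more can be done
None
```

I handed the job in: the knob is locked at its stop (about 1.37 rad) and the spindle is holding about 51 mm down, its tip pressed in roughly 1.5 mm. That puts the bore at about 37 mm deep, and the side view shows the bur block, shears and jar unmoved. The hand-in call reported no verdict.

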